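Rake a spindle out from under the instrument riser and lay it back in its V-blocks

TASK

The turned spindle has rolled under the low instrument riser. Take the chip rake, reach in under the riser with it and draw the spindle out onto the open desk without putting the gripper's fingers to it in there; then lay the rake down flat on the desk, clear of the riser, and set the spindle gently back in the pair of V-blocks on the granite plate, both journals down in the Vs and the thick collar between the blocks. Do not shift the V-blocks or knock the other things on the desk about.

Things in the scene. Friction and masses are not known exactly. Their poses are not given: they have to be found in the camera images.
- riser: Fixed low shelf, grey painted sheet steel with two parts on top, 150 deep x 262 wide x 67 high, clear height below 62. Origin: centre of its footprint, at desk height. x points inwards from the open front (edge at x = -75) to the closed back panel (inner face +70); y along the front, inner faces of the side panels at +-126. Only the spindle is under it.
- spindle_center (a point): Centre of the turned steel spindle, on its axis; y runs along the axis (both ends alike). 110 long, about 0.3 kg: a collar 32 in diameter, 40 long, in the middle, a journal 24 in diameter, 35 long, on each side. It starts lying under the riser, within 0.3 rad of the riser's y, centre 40 to 90 behind the front edge and within 30 of the middle. On the desk it rests on its collar, centre 16 up.
- spindle: The same spindle; origin on the collar's surface, 16 from the axis. It rolls when pushed and soon comes to rest.
- rake_grip (a point): Centre of the handle of the chip rake, which lies flat on the desk: black plastic handle 66 long, 24 wide, 24 high (point 12 above its underside); 0.14 kg, 217 long in all. A flat steel shank, 16 wide, 8 to 12 above the underside, runs from it along +x to an upright steel foot, turned off to +y (an L). z points up.
- rake_foot (a point): Point in the rake's foot, 182 along x and 50 along y from the handle's centre, half-way up it. The foot is a straight plate across x, 4 thick, 18 high from the underside up, reaching from -8 to +93 in y off the handle's centre line.
- seat_a (a point): Seat of the first of two equal steel V-blocks, loose, 0.38 kg each, 35 long, 60 wide, 40 high, in line on a fixed dark granite plate (180 x 115, top 36 above the desk), centres 100 apart, 65 gap between. The point is where the axis of a seated 24 journal lies over the block's middle: 37 above the plate, 73 above the desk. x along the V, y across; the V is 90 degrees, 40 wide at the top.
- seat_b (a point): The same point on the second V-block. The seated spindle's centre belongs midway between seat_a and seat_b, its axis along the line through both.
- dust_blower: Rubber dust blower, 55 x 130 x 56, lying on the desk; not to be disturbed. Origin: centre of its underside.
- housing_part: Die-cast housing, 64 x 88 x 36, standing on the desk; not to be disturbed. Origin: centre of its underside.
Things that resemble listed ones, but are neither listed nor needed, are in the scene too. Leave any yellow look-alike of the part that bears seat_a alone.

How it is judged:
By the outcome, as a careful person would: the job done as asked, in the order asked, and still so for the second after the job is handed in, with the robot touching nothing.
It also fails if it takes over 72 s, if anything falls off the work surface, if the arm or the gripper's body presses on something with over 40 N, if the wrist force passes 120 N, or if a joint passes its speed limit or range.

ROBOT

A 7-joint arm with a two-finger parallel gripper is mounted at the origin on a cart in front of the work surface, level with it; the furniture and walls round the work are solid. World frame = base frame: x ahead of the robot, y to its left, z up, the work surface at z = 0. Lengths are in m, angles in rad, forces in N, time in s.
With the tool pointing down it reaches from about 0.425 to 0.925 m from the base axis. Payload 6.8 kg.
Tool frame: the origin (TCP) lies at the very end of the fingers, on their centre line; the grasp point (between the pads) lies bot.grip_point_offset behind it (bot.grip_point_offset is the distance from the TCP to the grasp point, in m); z points along the fingers, y is the line along which they close (so a half turn about z gives the same grasp; the last joint's range is limited). The gripper opens to 85 mm and grips with 20 to 120 N. Pads are 22 mm wide; open, the fingers measure 114 mm over their backs; the gripper's body (76 mm by 85 mm) begins 54 mm behind the grasp point. The pads swing forward as they close: fully open they stand 13 mm farther back than shut.
Start: joints at [1.04, 0.477, 0.022, 1.555, -0.011, 1.109, -0.083], TCP at [0.277, -0.616, 0.231] pointing down, gripper open.
Joint ranges: [-2.96, 2.96], [-0.34, 2.1], [-1.41, 1.46], [0.24, 2.44], [-1.37, 4.51], [0.17, 1.92], [-2.96, 2.96]. Speed limits (rad/s): [2.39, 2.39, 3.14, 3.14, 3.14, 3.14, 3.14].

INTERFACE

Orientations are given as a unit quaternion [w, x, y, z].
In Python, from station import bot, imaging gives the robot as it stands. The module is installed in compiled form; this text tells all that it offers.
- The arm moves only by the tool carry_out, never from a script. Its argument "targets" is one flat list of numbers, 5 for each row, row after row: the closure in counts, from 0 (fully open) to 255 (shut), then the shift along the world's x, y, z in mm, then the turn about the world's z in degrees. A call has 1 to 20 rows; each row shifts and turns the commanded pose from where the row before left it; what a row does not reach is not made up. A row lasts 1/10 s, in which the tool goes at most 50 mm and 8.59 degrees, less where a joint would pass 70% of its speed; a pose out of reach is approached as far as the arm can. A call is refused whole if a number of a shift passes 50 or a number of a turn 8.59, either way. A call with a gripper value outside its range is refused whole. The fingers move at their own pace and stop on an object; "newtons" is the grip in N (left out, the last holds). Time passes only in rows, so rows that do not move let the fingers close. It gives the time, the measured TCP pose, the force, the opening and the grip force at its end, in the units of the state.
- bot.get_obs(): the state, without advancing time (a new reading comes with each control period).
- imaging.read_camera(name): name is "scene" or "top" or "wrist"; returns a dict with "frame" (384x512x3 uint8, red, green, blue), "fov_y" (degrees; the focal length in pixels is half the picture's height over the tangent of half this angle, whatever the lens; pixels are square), "cx", "cy" (the principal point, pixels), "pose" (4x4, takes a point from camera to world coordinates); the wrist camera has in their place "tool_from_camera" (4x4, takes a point from camera to tool coordinates, whose origin is the TCP and whose axes are the flange's). Camera axes: x right, y up, looking along -z (the intrinsics and any distortion apply to the point x, -y, -z); pixel columns grow to the right and rows downward; lengths in m; the calibration is good to about 2 mm. A picture is of the moment at which its call begins: read the wrist's pose just before it. There is no depth.
- bot.hand_in(): hands the job in; it is judged then, once.
The state is a dict: "t": time; "q": joint angles; "joint_vel": joint speeds; "joint_torque": joint torques, N m; "eef_pos": TCP position; "tool_rot": TCP orientation; "contact_force": force on the tool from outside, world axes, zero at the start; "torque": the same for the moment, N m; "gripper_width": opening from 0.0 (shut) to 1.0 (fully open); "grasp_force": force on a finger pad.
Only numpy, scipy, OpenCV 4.12 (cv2) and the standard library are available. Lean on these libraries where they do the work, as an engineer would, in place of code of your own. Each camera call takes 0.05 s, during which the arm holds its last target. There are 200 camera calls.

## Working session

There is one attempt and no reset: what is moved stays moved. The work goes in short steps, Python scripts to look and compute and a tool call to move; the robot and the scene stay as the last step left them, time stands still between calls to the robot, and variables do not carry over. Pictures are saved under pics/ and viewed, at most 10 in all, crops included, and the job is handed in when it is done.

Besides the shell and the picture viewer there is one more tool, called after "Call:" in YAML: its name, and indented under it one key for each argument. carry_out: Moves the arm, as the interface text tells. Its arguments: {"type":"object","properties":{"targets":{"type":"array","items":{"type":"number"}},"newtons":{"type":"number"}},"required":["targets"]}

```bash
mkdir -p pics
python3 - <<'E'
from station import bot, imaging
import cv2,numpy as np,pickle
o=bot.get_obs();print({k:np.round(v,3).tolist() for k,v in o.items()},bot.grip_point_offset)
for n in("scene","top"):
    c=imaging.read_camera(n);pickle.dump(c,open(n+".pkl","wb"))
    print(n,{k:(np.round(v,3).tolist()) for k,v in c.items() if k!="frame"})
    cv2.imwrite(f"pics/{n}0.png",cv2.resize(c["frame"][:,:,::-1],(800,600),interpolation=cv2.INTER_CUBIC))
E
```

```text
{'t': 0.0, 'q': [1.04, 0.478, 0.022, 1.556, -0.012, 1.109, -0.083], 'joint_vel': [0.001, -0.0, 0.0, -0.0, -0.002, 0.002, 0.001], 'joint_torque': [-0.001, -59.645, 1.608, -28.12, 0.012, 0.009, 0.0], 'eef_pos': [0.277, -0.615, 0.23], 'tool_rot': [-0.001, 0.978, 0.21, -0.0], 'contact_force': [0.989, 0.228, 0.433], 'torque': [0.009, 0.021, 0.023], 'grasp_force': 0.0, 'gripper_width': 1.004} 0.0187
scene {'fov_y': 56.651, 'cx': 257.152, 'cy': 194.978, 'pose': [[0.686, 0.389, -0.615, 0.02], [-0.727, 0.357, -0.586, -0.577], [-0.009, 0.849, 0.528, 0.515], [0.0, 0.0, 0.0, 1.0]]}
top {'fov_y': 54.637, 'cx': 255.188, 'cy': 187.184, 'pose': [[0.018, 0.99, -0.139, 0.41], [-1.0, 0.017, -0.002, -0.084], [0.0, 0.14, 0.99, 0.972], [0.0, 0.0, 0.0, 1.0]]}
```

View pics/scene0.png

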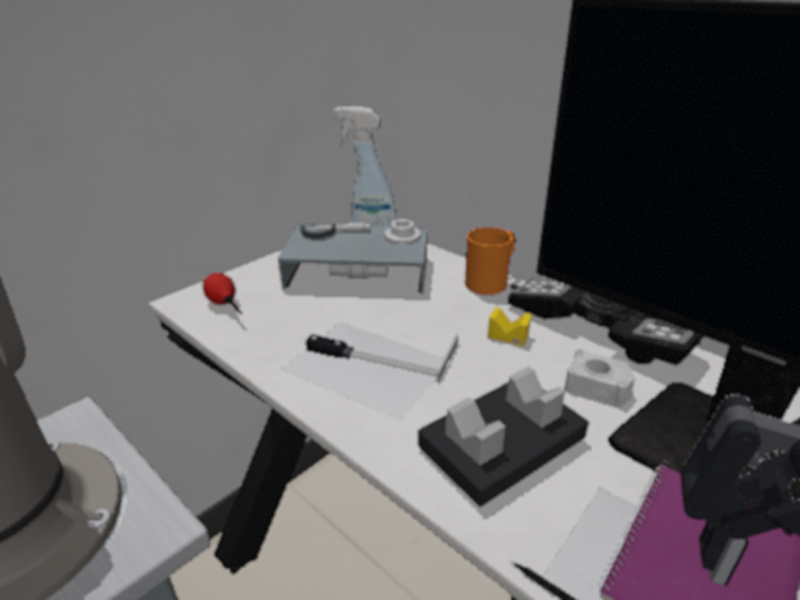

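View pics/top0.png

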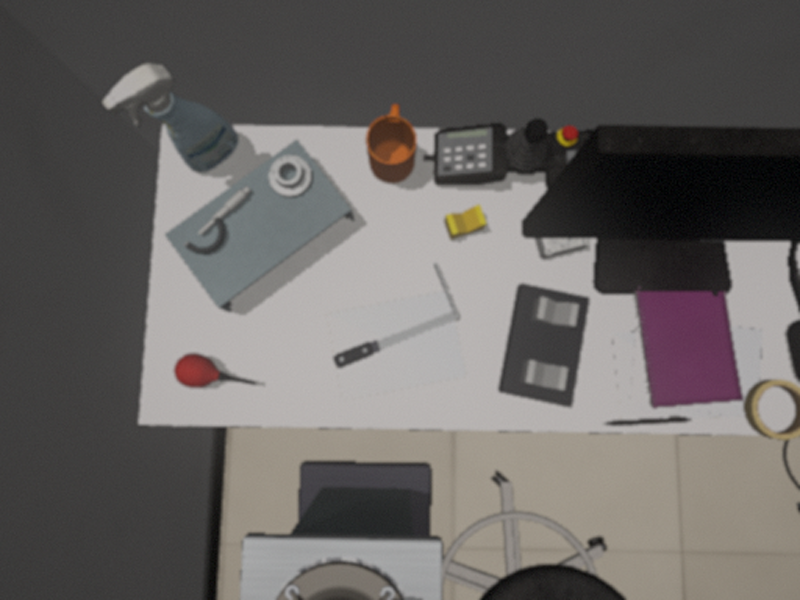

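The scene view shows the riser at (355,255) with the spindle under it at (360,270), and the rake with its handle at (325,345) and foot at (450,355). Two grey V-blocks stand on the granite at (475,430) and (535,395). The block at (510,325) is the yellow look-alike. In the top view the V-blocks are at (556,311) and (547,376), and the yellow one is at (466,221). The two grey blocks on granite fit the description. I'll measure now and make one enlarged crop.

```bash
cat > h.py <<'E'
import numpy as np,cv2,pickle
def load(n): return pickle.load(open(n+".pkl","rb"))
def ray(c,u,v,P=None):
    P=c["pose"] if P is None else P
    f=192/np.tan(np.radians(c["fov_y"])/2)
    d=np.array([(u-c["cx"])/f,-(v-c["cy"])/f,-1.]);return P[:3,3],P[:3,:3]@d
def cast(c,u,v,z,P=None):
    o,d=ray(c,u,v,P);return o+d*(z-o[2])/d[2]
def proj(c,X,P=None):
    P=c["pose"] if P is None else P
    f=192/np.tan(np.radians(c["fov_y"])/2)
    p=P[:3,:3].T@(np.asarray(X)-P[:3,3]);return np.array([c["cx"]-f*p[0]/p[2],c["cy"]+f*p[1]/p[2]])
def biggest(m,roi,k=1):
    x0,y0,x1,y1=roi;mm=np.zeros(m.shape,np.uint8);mm[y0:y1,x0:x1]=m[y0:y1,x0:x1]
    cs=sorted(cv2.findContours(mm,0,cv2.CHAIN_APPROX_NONE)[0],key=cv2.contourArea)[::-1];return cs[:k]
E
python3 - <<'E'
from h import *
t=load("top");s=load("scene");F=t["frame"];hsv=cv2.cvtColor(F,cv2.COLOR_RGB2HSV)
def rect(name,m,roi,z,k=1):
    for c in biggest(m.astype(np.uint8),roi,k):
        W=np.array([cast(t,*p[0],z)[:2] for p in c]);r=cv2.minAreaRect((W*1000).astype(np.float32))
        print(name,np.round(r[0],1),np.round(r[1],1),round(r[2],1),"boxpx",np.round(cv2.boxPoints(cv2.minAreaRect(c))).tolist())
V=hsv[...,2];S=hsv[...,1]
rect("handle",V<75,(205,210,250,245),.02)
rect("granite",V<80,(310,175,385,265),.036)
rect("vb",V>95,(325,185,374,255),.076,2)
rect("riser",(S>40)&(hsv[...,0]>80)&(hsv[...,0]<115)&(V>60),(100,85,230,200),.067)
a=cv2.resize(s["frame"][130:200,165:290],None,fx=6,fy=6,interpolation=cv2.INTER_CUBIC)
b=cv2.resize(F[165:265,205:385],None,fx=4.16,fy=4.16,interpolation=cv2.INTER_CUBIC)
a=cv2.resize(a,(450,252));b=cv2.resize(b,(612,340))
o=np.zeros((592,612,3),np.uint8);o[:252,:450]=a;o[252:]=b
cv2.imwrite("pics/crop1.png",o[:,:,::-1])
E
```

```text
handle [441.2 -11.1] [16.1 61.8] 22.8 boxpx [[214.0, 228.0], [237.0, 219.0], [239.0, 225.0], [217.0, 234.0]]
granite [ 462.6 -316.5] [113.6 174.4] 79.0 boxpx [[319.0, 251.0], [332.0, 182.0], [377.0, 190.0], [364.0, 259.0]]
vb [ 413.5 -309.2] [63.1 36.9] 79.7 boxpx [[335.0, 245.0], [338.0, 229.0], [364.0, 235.0], [361.0, 250.0]]
vb [ 510.9 -328. ] [62.7 38.2] 78.0 boxpx [[342.0, 204.0], [345.0, 189.0], [371.0, 194.0], [367.0, 210.0]]
riser [760.2 251.9] [ 8.  24.6] 32.6 boxpx [[121.0, 99.0], [129.0, 94.0], [131.0, 97.0], [122.0, 102.0]]
```

View pics/crop1.png

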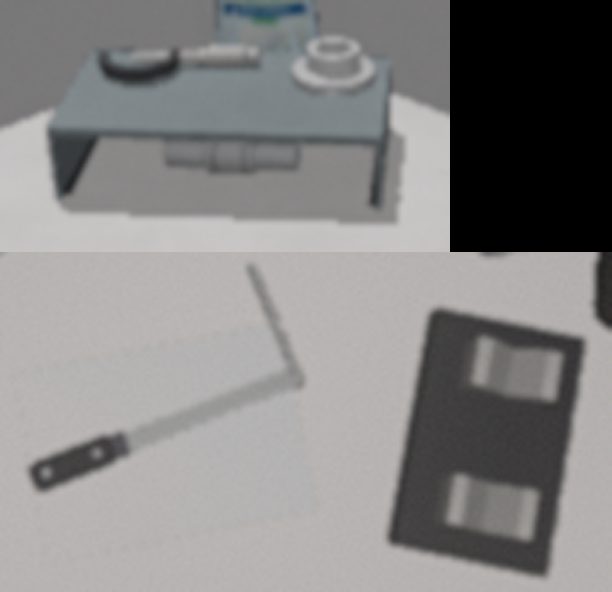

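The crop confirms both: the spindle under the riser (axis near crop (232,153)) and the two grey V-blocks on granite (crop (515,370) and (493,507)). The rake is an L, with its corner at crop (300,380) and its foot tip at (250,266). Next I need riser, spindle and rake geometry.

Run:
```python
from h import *
t=load("top");s=load("scene")
F=t["frame"].astype(int);m=((F[...,2]-F[...,0]>8)&(F.sum(2)>180)).astype(np.uint8)
m[:,:]=cv2.morphologyEx(m,cv2.MORPH_CLOSE,np.ones((9,9)))
c=biggest(m,(100,85,235,205))[0]
W=np.array([cast(t,*p[0],.067)[:2]*1000 for p in c],np.float32);r=cv2.minAreaRect(W)
print("riser",r,cv2.boxPoints(cv2.minAreaRect(c)).round().tolist())
# hand-read corners of top panel, 800 scale -> px
P={}
for n,(u,v) in dict(fl=(222,303),fr=(353,211),bl=(167,236),br=(295,143)).items():
    P[n]=cast(t,u*.64,v*.64,.067)*1000;print("top",n,P[n].round(1))
for n,(u,v) in dict(fl=(50,131),fr=(388,134)).items():
    print("scene",n,(cast(s,165+u/3.6,130+v/3.6,.066)*1000).round(1))
for n,(u,v) in dict(L=(165,151),C=(232,152.5),R=(300,154)).items():
    print("spin",n,(cast(s,165+u/3.6,130+v/3.6,.016)*1000).round(1))
for n,(u,v,z) in dict(corner=(300,378,.009),tip=(250,267,.015),h0=(36,478,.02),h1=(122,442,.02),sh=(215,409,.012)).items():
    print("rake",n,(cast(t,205+u/3.4,165+(v-252)/3.4,z)*1000).round(1))
# same rake points in scene image (800 scale): foot base corner, tip, handle ends
for n,(u,v,z) in dict(corner=(442,376,.0),tip=(456,338,.018),h0=(309,342,.015),h1=(350,350,.015)).items():
    print("rakeS",n,(cast(s,u*.64,v*.64,z)*1000).round(1))
```

```text
riser ((647.8441772460938, 146.33026123046875), (144.47239685058594, 254.43511962890625), 38.765235900878906) [[107.0, 150.0], [190.0, 89.0], [223.0, 134.0], [140.0, 195.0]]
top fl [515.5 195.1  67. ]
top fr [667.9  -6.3  67. ]
top bl [621.5 289.3  67. ]
top br [780.6  91.7  67. ]
scene fl [506.4 184.4  66. ]
scene fr [677.2 -10.   66. ]
spin L [603.3 169.   16. ]
spin C [638.9 126.1  16. ]
spin R [674.8  82.9  16. ]
rake corner [ 507.9 -181.6    9. ]
rake tip [ 592.5 -142.2   15. ]
rake h0 [428.1  16.8  20. ]
rake h1 [456.1 -46.9  20. ]
rake sh [ 482.8 -116.7   12. ]
rakeS corner [ 517.2 -181.8    0. ]
rakeS tip [ 585.3 -152.4   18. ]
rakeS h0 [427.  10.  15.]
rakeS h1 [456.  -51.9  15. ]
```

Call:
carry_out:
  targets: [0, 18, 45, 0, 8.5, 0, 18, 45, 0, 8.5, 0, 18, 45, 0, 8.5, 0, 18, 45, 0, 8.5, 0, 18, 45, 0, 8.5, 0, 18, 45, 0, 8.5, 0, 18, 45, 0, 8.5, 0, 18, 45, 0, 8.5, 0, 18, 45, 0, 8.5, 0, 18, 45, 0, 8.5, 0, -4, 38, 0, 1, 0, -4, 38, 0, 1, 0, -4, 38, 0, 1, 0, -4, 38, 0, 1, 0, 0, 0, 0, 0, 0, 0, 0, 0, 0, 0, 0, 0, 0, 0]

```text
t: 1.8
eef_pos: [0.4409, -0.0147, 0.2311]
tool_rot: [-0.0, 0.551, 0.835, -0.0]
contact_force: [0.3, -0.1, -0.3]
gripper_width: 0.999
grasp_force: 0.0
```

```bash
cat >> h.py <<'E'
def wrist(name,view=True):
    from station import bot,imaging
    from scipy.spatial.transform import Rotation as R
    o=bot.get_obs();w=imaging.read_camera("wrist")
    T=np.eye(4);q=o["tool_rot"];T[:3,:3]=R.from_quat([q[1],q[2],q[3],q[0]]).as_matrix();T[:3,3]=o["eef_pos"]
    w["pose"]=T@np.array(w["tool_from_camera"]);pickle.dump(w,open(name+".pkl","wb"))
    ty=T[:3,1];print("t",o["t"],"tcp",np.round(T[:3,3]*1000,1),"tool y ang",np.degrees(np.arctan2(ty[1],ty[0])).round(2),"q",np.round(o["q"],2),"F",np.round(o["contact_force"],1),"w",round(o["gripper_width"],3))
    if view: cv2.imwrite(f"pics/{name}.png",cv2.resize(w["frame"][:,:,::-1],(800,600),interpolation=cv2.INTER_CUBIC))
    return w
E
python3 - <<'E'
from h import *
w=wrist("w1");print(w["pose"].round(3),w["fov_y"])
E
```

```text
t 1.8 tcp [440.9 -14.7 231.1] tool y ang 23.13 q [ 0.46  0.13 -0.6   2.05  0.09  0.98  0.21] F [ 0.3 -0.1 -0.3] w 0.999
[[ 0.919 -0.377 -0.113  0.412]
 [ 0.393  0.88   0.266  0.052]
 [-0.001 -0.289  0.957  0.373]
 [ 0.     0.     0.     1.   ]] 67.90498463901493
```

View pics/w1.png

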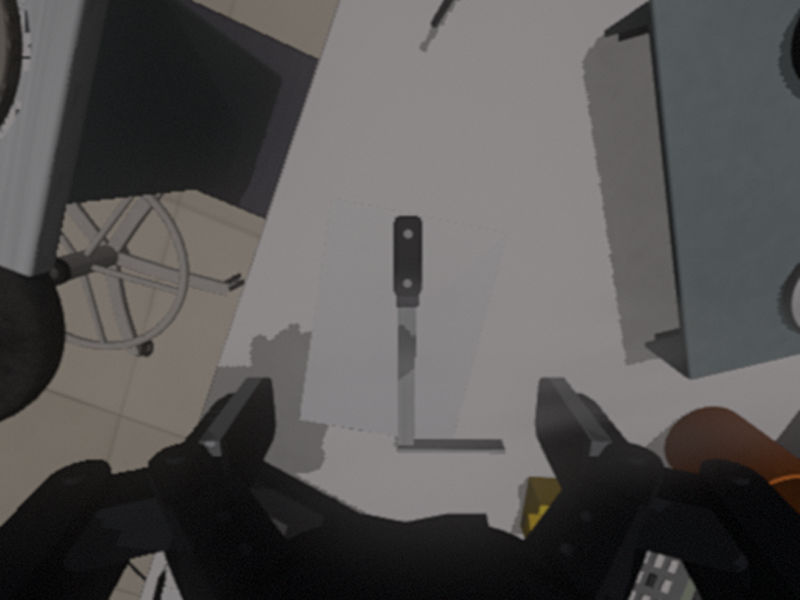

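The wrist view shows the rake handle at x 394–422, y 215–306, the shank down to (405,443) and the foot out to (503,444). The riser's front edge runs from (652,0) to (690,378).

Run:
```python
from h import *
w=load("w1");k=.64
for n,(u,v,z) in dict(hback=(408,215,.022),hfront=(408,293,.022),ferr=(408,306,.018),cl=(398,440,.018),cr=(397,451,.0),tip=(503,441,.018),tipb=(503,450,.0),shank=(407,330,.012),shank2=(405,425,.012),rf1=(653,5,.067),rf0=(690,378,.067)).items():
    print(n,(cast(w,u*k,v*k,z)*1000).round(1))
V=cv2.cvtColor(w["frame"],cv2.COLOR_RGB2HSV)[...,2]
c=biggest((V<70).astype(np.uint8),(245,130,278,200))[0]
W=np.array([cast(w,*p[0],.022)[:2]*1000 for p in c],np.float32);print(cv2.minAreaRect(W))
```

```text
hback [428.1  19.   22. ]
hfront [453.  -38.9  22. ]
ferr [457.9 -50.3  18. ]
cl [ 500.5 -172.6   18. ]
cr [ 508.9 -195.7    0. ]
tip [ 589.7 -135.5   18. ]
tipb [ 603.3 -154.1    0. ]
shank [466.5 -72.4  12. ]
shank2 [ 501.7 -159.1   12. ]
rf1 [511.5 194.5  67. ]
rf0 [670.2  -4.7  67. ]
((440.93487548828125, -12.510944366455078), (21.553112030029297, 64.78618621826172), 22.75570297241211)
```

Call:
carry_out:
  targets: [0, 0, 2, -40, 0, 0, 0, 0, -40, 0, 0, 0, 0, -40, 0, 0, 0, 0, -40, 0, 0, 0, 0, -40, 0, 0, 0, 0, -15, 0, 0, 0, 0, -10, 0, 0, 0, 0, -4, 0, 0, 0, 0, 0, 0, 255, 0, 0, 0, 0, 255, 0, 0, 0, 0, 255, 0, 0, 0, 0, 255, 0, 0, 0, 0, 255, 0, 0, 0, 0, 255, 0, 0, 0, 0, 255, 0, 0, 0, 0]
  newtons: 100

```text
t: 3.45
eef_pos: [0.4413, -0.0116, 0.003]
tool_rot: [0.0, 0.551, 0.835, 0.0]
contact_force: [-2.5, 0.1, 9.5]
gripper_width: 0.256
grasp_force: 98.9
```

Call:
carry_out:
  targets: [255, 0, 0, 20, 0, 255, 0, 0, 40, 0, 255, 0, 0, 40, 0, 255, 0, 0, 20, 0, 255, 2, -8, 0, 4, 255, 2, -8, 0, 8, 255, 2, -8, 0, 8, 255, 2, -8, 0, 8, 255, 2, -8, 0, 8, 255, 2, -8, 0, 8, 255, 2, -8, 0, 8, 255, 2, -8, 0, 8, 255, 2, -8, 0, 8, 255, 2, -8, 0, 8, 255, 2, -8, 0, 8, 255, 0, -8, 0, 8, 255, 0, 0, 0, 8, 255, 0, 0, 0, 5.5, 255, 0, 0, 0, 0, 255, 0, 0, 0, 0]

```text
t: 5.45
eef_pos: [0.4627, -0.1076, 0.1222]
tool_rot: [-0.0, -0.33, 0.944, 0.0]
contact_force: [-0.3, -0.3, -1.4]
gripper_width: 0.262
grasp_force: 98.3
```

Run:
```python
from h import *
from station import imaging
w=wrist("w2",False)
s=imaging.read_camera("scene");pickle.dump(s,open("s2.pkl","wb"))
a=cv2.resize(w["frame"],(400,300));b=cv2.resize(s["frame"][100:292,120:376],(800,600),interpolation=cv2.INTER_CUBIC)
b[:300,400:]=a
cv2.imwrite("pics/m2.png",b[:,:,::-1])
```

```text
t 5.45 tcp [ 462.7 -107.6  122.2] tool y ang 128.56 q [ 0.88  0.46 -0.95  2.08  0.5   0.85  1.88] F [-0.3 -0.3 -1.4] w 0.262
```

View pics/m2.png

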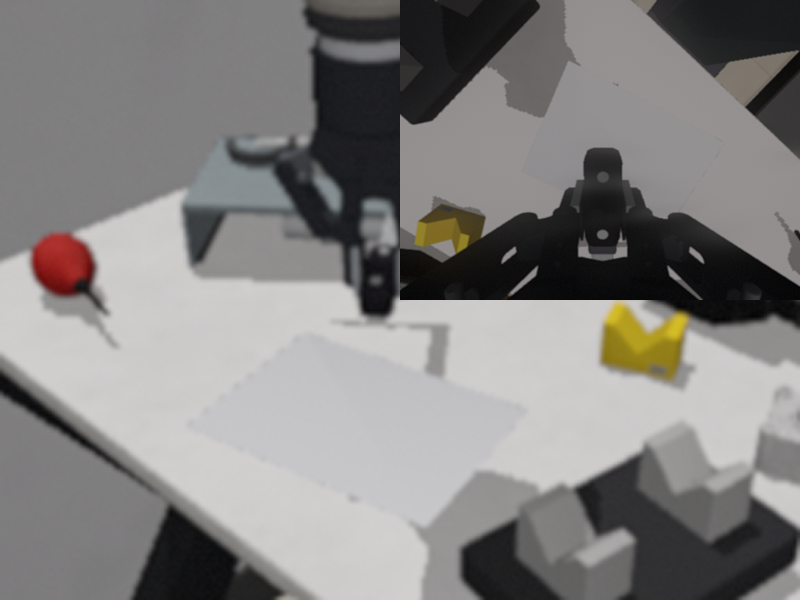

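The rake is held at inset (600,200) and the inset covers its foot, so I'll check the foot for sag with predicted corner marks.

Run:
```python
from h import *
from station import imaging
s=load("s2");t=imaging.read_camera("top");pickle.dump(t,open("t2.pkl","wb"))
H=np.array([.4627,-.1076]);a=np.radians(38.56);n=np.array([np.cos(a),np.sin(a)]);q=np.array([-n[1],n[0]]);zu=.1192
o=[]
for c,f in((s,4),(t,4)):
    pts=[proj(c,[*(H+n*x+q*y),zu+z]) for x,y,z in((.184,-.008,0),(.184,-.008,.018),(.184,.093,.0),(.184,.093,.018))]
    print(np.round(pts,1).tolist())
    m=np.mean(pts,0).astype(int);x0,y0=m[0]-50,m[1]-38
    im=cv2.resize(c["frame"][y0:y0+76,x0:x0+100],None,fx=4,fy=4,interpolation=cv2.INTER_CUBIC)
    for p in pts: cv2.circle(im,tuple(int(v) for v in ((p-[x0,y0]+.5)*4)),2,(255,0,0),-1)
    print(x0,y0);o.append(im)
cv2.imwrite("pics/f2.png",np.hstack(o)[:,:,::-1])
```

```text
[[253.0, 156.1], [252.9, 149.7], [214.0, 155.0], [213.5, 148.6]]
183 114
[[220.5, 152.1], [219.8, 150.2], [185.7, 177.9], [184.2, 176.6]]
152 126
```

View pics/f2.png

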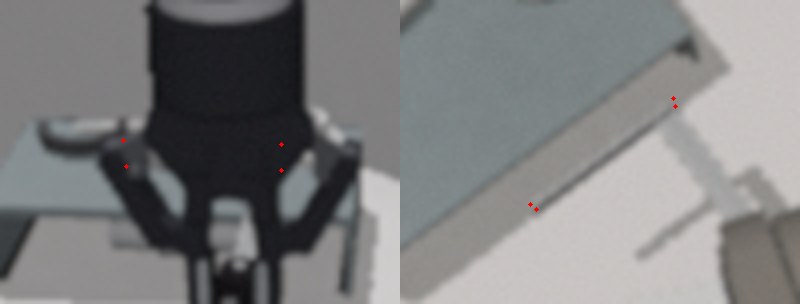

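The top crop shows the foot lying horizontally where predicted, with marks at (533,208) and (675,102). Sag can't be seen from above, so I'll touch the desk in front of the riser to check for it and level the rake.

Call:
carry_out:
  targets: [255, 0, 0, -30, 0, 255, 0, 0, -35, 0, 255, 0, 0, -30, 0, 255, 0, 0, -15, 0, 255, 0, 0, -6, 0, 255, 0, 0, 0, 0, 255, 0, 0, 0, 0]

```text
t: 6.3
eef_pos: [0.4637, -0.1075, 0.0071]
tool_rot: [0.001, -0.331, 0.943, -0.0]
contact_force: [0.0, 0.4, -0.8]
gripper_width: 0.257
grasp_force: 98.3
```

Call:
carry_out:
  targets: [255, 0, 0, -1.5, 0, 255, 0, 0, 0, 0, 255, 0, 0, 0, 0]

```text
t: 6.6
eef_pos: [0.4632, -0.1078, 0.0053]
tool_rot: [0.0, -0.331, 0.943, -0.0]
contact_force: [-0.3, 0.1, -1.7]
gripper_width: 0.258
grasp_force: 98.3
```

Call:
carry_out:
  targets: [255, 0, 0, -1.5, 0, 255, 0, 0, 0, 0, 255, 0, 0, 0, 0]

```text
t: 6.9
eef_pos: [0.463, -0.1076, 0.0033]
tool_rot: [-0.0, -0.331, 0.943, 0.0]
contact_force: [-0.7, -0.6, -1.6]
gripper_width: 0.259
grasp_force: 98.3
```

Call:
carry_out:
  targets: [255, 0, 0, 20, 0, 255, 0, 0, 18, 0, 255, 0, 0, 0, 0, 255, 11.7, 9.4, 0, 0, 255, 11.7, 9.4, 0, 0, 255, 11.7, 9.4, 0, 0, 255, 11.7, 9.4, 0, 0, 255, 11.7, 9.4, 0, 0, 255, 0, 0, 0, 0]

```text
t: 7.8
eef_pos: [0.5238, -0.0579, 0.0415]
tool_rot: [0.001, -0.333, 0.943, 0.001]
contact_force: [-0.1, -0.1, -0.4]
gripper_width: 0.258
grasp_force: 98.3
```

Run:
```python
from h import *
from station import imaging
s=imaging.read_camera("scene")
cv2.imwrite("pics/s3.png",cv2.resize(s["frame"][120:210,150:300],(800,480),interpolation=cv2.INTER_CUBIC)[:,:,::-1])
wrist("w3",False)
```

```text
t 7.85 tcp [522.3 -59.2  41.2] tool y ang 128.83 q [ 0.62  0.64 -0.81  2.01  0.67  0.77  1.66] F [-0.3 -0.5 -2. ] w 0.26
```

View pics/s3.png

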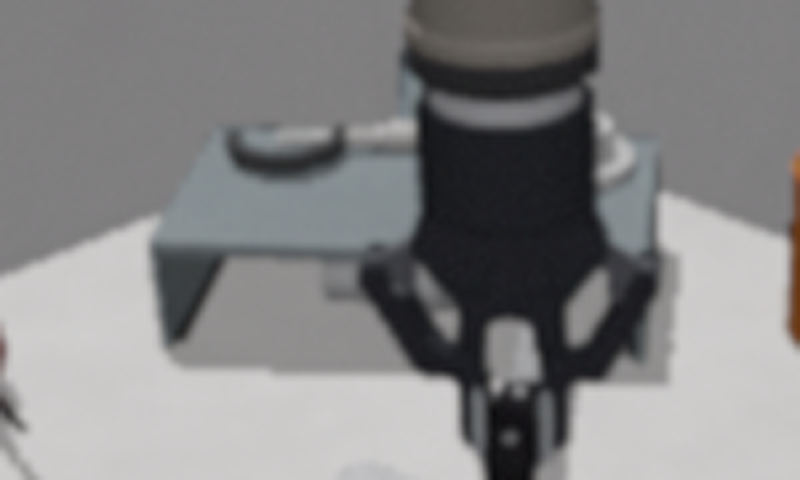

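The foot is inside with no contact force. In the picture the spindle's left end is at (345,280) and the arm hides the rest.

Call:
carry_out:
  targets: [255, 8, 6.4, 0, -0.2, 255, 8, 6.4, 0, 0, 255, 8, 6.4, 0, 0, 255, 8, 6.4, 0, 0, 255, 0, 0, 0, 0]

```text
t: 8.4
eef_pos: [0.555, -0.0332, 0.0417]
tool_rot: [0.001, -0.331, 0.944, 0.0]
contact_force: [0.5, -0.6, -0.8]
gripper_width: 0.254
grasp_force: 98.3
```

Call:
carry_out:
  targets: [255, 9, 7.2, 0, 0, 255, 9, 7.2, 0, 0, 255, 8, 6.3, 0, 0, 255, 0, 0, 0, 0, 255, 0, 0, 0, 0]

```text
t: 8.9
eef_pos: [0.5795, -0.014, 0.0412]
tool_rot: [-0.0, -0.33, 0.944, 0.0]
contact_force: [-0.5, -0.6, -1.3]
gripper_width: 0.258
grasp_force: 98.3
```

Call:
carry_out:
  targets: [255, 0, 0, -8, 0, 255, 0, 0, -8, 0, 255, 0, 0, -8, 0, 255, 0, 0, 0, 0]

```text
t: 9.3
eef_pos: [0.5782, -0.0147, 0.0157]
tool_rot: [-0.001, -0.33, 0.944, 0.0]
contact_force: [-1.3, 0.6, -1.1]
gripper_width: 0.254
grasp_force: 98.3
```

Call:
carry_out:
  targets: [255, 0, 0, -6, 0, 255, 0, 0, -4, 0, 255, 0, 0, 0, 0, 255, 0, 0, 0, 0]

```text
t: 9.7
eef_pos: [0.5795, -0.0142, 0.0073]
tool_rot: [-0.0, -0.33, 0.944, 0.0]
contact_force: [0.4, 0.4, -0.4]
gripper_width: 0.256
grasp_force: 98.3
```

Call:
carry_out:
  targets: [255, -3.9, -3.1, 0, 0, 255, -3.9, -3.1, 0, 0, 255, -3.9, -3.1, 0, 0, 255, -3.9, -3.1, 0, 0, 255, -3.9, -3.1, 0, 0, 255, -3.1, -2.5, 0, 0, 255, -3.1, -2.5, 0, 0, 255, -3.1, -2.5, 0, 0, 255, -3.1, -2.5, 0, 0, 255, -3.1, -2.5, 0, 0, 255, -3.1, -2.5, 0, 0, 255, -3.1, -2.5, 0, 0, 255, -3.1, -2.5, 0, 0, 255, -3.1, -2.5, 0, 0, 255, -3.1, -2.5, 0, 0, 255, -3.1, -2.5, 0, 0, 255, -3.1, -2.5, 0, 0, 255, -3.1, -2.5, 0, 0, 255, -3.1, -2.5, 0, 0, 255, -3.1, -2.5, 0, 0]

```text
t: 11.7
eef_pos: [0.5132, -0.0674, 0.0073]
tool_rot: [-0.0, -0.33, 0.944, 0.0]
contact_force: [0.2, 0.3, -0.6]
gripper_width: 0.259
grasp_force: 98.3
```

Call:
carry_out:
  targets: [255, -3.1, -2.5, 0, 0, 255, -3.1, -2.5, 0, 0, 255, -3.1, -2.5, 0, 0, 255, -3.1, -2.5, 0, 0, 255, -3.1, -2.5, 0, 0, 255, -3.1, -2.5, 0, 0, 255, -3.1, -2.5, 0, 0, 255, -3.1, -2.5, 0, 0, 255, -3.1, -2.5, 0, 0, 255, -3.1, -2.5, 0, 0, 255, -3.1, -2.5, 0, 0, 255, -3.1, -2.5, 0, 0, 255, -3.1, -2.5, 0, 0, 255, -3.1, -2.5, 0, 0, 255, -2.3, -1.8, 0, 0, 255, -2.3, -1.8, 0, 0, 255, -2.3, -1.8, 0, 0, 255, -1.6, -1.2, 0, 0, 255, 0, 0, 0, 0, 255, 0, 0, 0, 0]

```text
t: 13.7
eef_pos: [0.4616, -0.1089, 0.0073]
tool_rot: [0.0, -0.33, 0.944, -0.0]
contact_force: [0.4, -0.1, -1.4]
gripper_width: 0.256
grasp_force: 98.3
```

Run:
```python
from h import *
from station import imaging
t=imaging.read_camera("top");pickle.dump(t,open("t4.pkl","wb"))
cv2.imwrite("pics/t4.png",cv2.resize(t["frame"][100:250,130:330],(800,600),interpolation=cv2.INTER_CUBIC)[:,:,::-1])
wrist("w4",False)
```

```text
t 13.75 tcp [ 461.7 -108.8    7.3] tool y ang 128.53 q [ 0.72  0.64 -0.76  2.14  0.74  0.65  1.67] F [ 0.2  0.2 -1.6] w 0.258
```

View pics/t4.png

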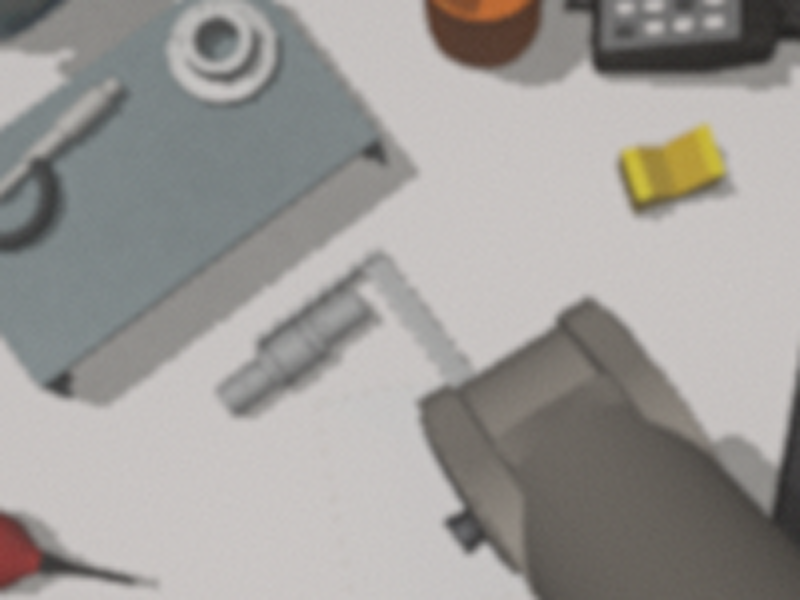

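The top crop shows the spindle out on open desk at (300,347), with the foot just behind it along the line (375,255)–(240,375). I'll draw it 20 mm further, then back off, lift and carry the rake to its old spot.

Call:
carry_out:
  targets: [255, -3.1, -2.5, 0, 0, 255, -3.1, -2.5, 0, 0, 255, -3.1, -2.5, 0, 0, 255, -3.1, -2.5, 0, 0, 255, -2.3, -1.8, 0, 0, 255, -0.8, -0.6, 0, 0, 255, 0, 0, 0, 0, 255, 0, 0, 0, 0, 255, 0, 0, 0, 0, 255, 0, 0, 0, 0, 255, 0, 0, 0, 0, 255, 2.3, 1.8, 0, 0, 255, 0, 0, 0, 0, 255, 0, 0, 10, 0, 255, 0, 0, 20, 0, 255, 0, 0, 35, 0, 255, 0, 0, 35, 0, 255, 0, 0, 15, 0, 255, 0, 0, 0, 0]

```text
t: 15.7
eef_pos: [0.4499, -0.1197, 0.1248]
tool_rot: [0.002, -0.33, 0.944, -0.002]
contact_force: [-0.3, 0.1, -1.0]
gripper_width: 0.258
grasp_force: 98.3
```

Call:
carry_out:
  targets: [255, 0, 4, 0, -4, 255, 0, 8, 0, -8, 255, 0, 8, 0, -8, 255, 0, 8, 0, -8, 255, 0, 8, 0, -8, 255, 0, 8, 0, -8, 255, 0, 8, 0, -8, 255, 0, 8, 0, -8, 255, 0, 8, 0, -8, 255, -1, 8, 0, -8, 255, -1, 8, 0, -8, 255, -2, 8, 0, -8, 255, -2, 6, 0, -8, 255, 0, 0, 0, -5.5, 255, 0, 0, 0, 0, 255, 0, 0, 0, 0]

```text
t: 17.3
eef_pos: [0.4418, -0.0215, 0.1217]
tool_rot: [-0.0, 0.551, 0.835, -0.0]
contact_force: [0.1, 0.2, -0.6]
gripper_width: 0.257
grasp_force: 98.2
```

Run:
```python
from h import *
from station import imaging
w=wrist("w5",False)
t=imaging.read_camera("top");pickle.dump(t,open("t5.pkl","wb"))
# spindle in top: steel darker than white desk; use difference to initial picture
d=np.abs(t["frame"].astype(int)-load("top")["frame"]).max(2)
m=(d>25).astype(np.uint8)
for c in biggest(m,(170,160,225,225),3):
    W=np.array([cast(t,*p[0],.016)[:2]*1000 for p in c],np.float32);print(len(c),cv2.minAreaRect(W),cv2.boundingRect(c))
```

```text
t 17.3 tcp [441.8 -21.5 121.7] tool y ang 23.19 q [ 0.42  0.31 -0.59  2.16  0.25  0.74  0.07] F [ 0.1  0.2 -0.6] w 0.257
185 ((506.6298828125, 68.0373306274414), (122.07416534423828, 139.92306518554688), 1.6787779331207275) (170, 177, 55, 48)
```

Call:
carry_out:
  targets: [255, 0, 0, -40, 0, 255, 0, 0, -40, 0, 255, 0, 0, -22, 0, 255, 0, 0, -8, 0, 255, 0, 0, -5, 0, 255, 0, 0, -2, 0, 255, 0, 0, -1.5, 0, 255, 0, 0, 0, 0, 255, 0, 0, 0, 0, 130, 0, 0, 0, 0, 130, 0, 0, 0, 0, 130, 0, 0, 0, 0, 130, 0, 0, 0, 0, 130, 0, 0, 0, 0]

```text
t: 18.8
eef_pos: [0.4424, -0.0214, 0.0038]
tool_rot: [0.0, 0.552, 0.834, 0.0]
contact_force: [-0.1, 0.2, 0.3]
gripper_width: 0.484
grasp_force: 0.0
```

Call:
carry_out:
  targets: [130, 0, 0, 10, 0, 130, 0, 0, 30, 0, 130, 0, 0, 40, 0, 130, 0, 0, 50, 0, 0, 0, 0, 50, 8, 0, -5, 0, 50, 8, 0, -5, 0, 0, 0, 0, 0, 0, 0, 0, 0, 0, 0, 0, 0]

```text
t: 19.7
eef_pos: [0.4314, -0.0217, 0.2329]
tool_rot: [-0.001, 0.431, 0.902, -0.0]
contact_force: [0.1, 0.5, -0.9]
gripper_width: 0.999
grasp_force: 0.0
```

Run:
```python
from h import *
wrist("w6")
```

```text
t 19.7 tcp [431.4 -21.7 232.9] tool y ang 38.96 q [ 0.58  0.13 -0.71  2.06  0.1   0.98  0.49] F [ 0.1  0.5 -0.9] w 0.999
```

View pics/w6.png

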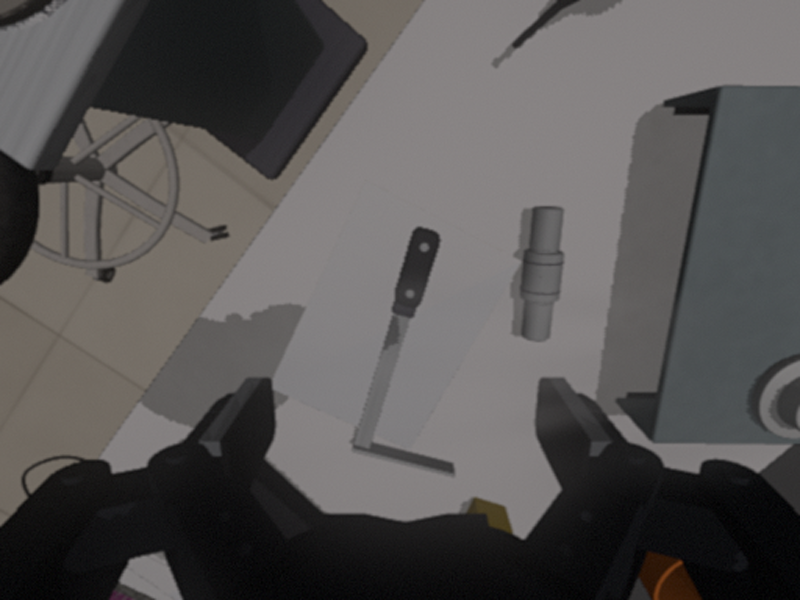

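The rake lies flat with its handle at (417,270), clear of the riser. The spindle stands free, with its collar centre at (542,275) and its ends at (548,207) and (536,340).

Run:
```python
from h import *
from station import imaging
w=load("w6");k=.64
A=cast(w,548*k,207*k,.016)*1000;B=cast(w,537*k,340*k,.016)*1000
for n,(u,v) in dict(c=(542.5,275),cl=(523.5,275),cr=(562,275)).items(): print(n,(cast(w,u*k,v*k,.016)*1000).round(1))
print(A.round(1),B.round(1),((A+B)/2).round(1),np.linalg.norm(A-B).round(1),"axis",np.degrees(np.arctan2(*(A-B)[1::-1])).round(1))
for n,(u,v) in dict(c=(542.5,275),cl=(523.5,275),cr=(562,275)).items(): print(n,(cast(w,u*k,v*k,.016)*1000).round(1))
t=imaging.read_camera("top");pickle.dump(t,open("t6.pkl","wb"))
d=np.abs(t["frame"].astype(int)-load("top")["frame"]).max(2);print(proj(t,(A+B)/2000))
m=(d>22).astype(np.uint8);u,v=proj(t,(A+B)/2000).astype(int)
for c in biggest(m,(u-28,v-28,u+28,v+28),2):
    W=np.array([cast(t,*p[0],.014)[:2]*1000 for p in c],np.float32);print(cv2.minAreaRect(W))
```

```text
c [527.   38.6  16. ]
cl [514.8  28.8  16. ]
cr [539.5  48.8  16. ]
[491.8  81.2  16. ] [563.6  -5.9  16. ] [527.7  37.6  16. ] 112.8 axis 129.5
c [527.   38.6  16. ]
cl [514.8  28.8  16. ]
cr [539.5  48.8  16. ]
[208.97708523 192.70011472]
((521.98583984375, 41.83191680908203), (125.61697387695312, 143.4163360595703), 1.442267656326294)
```

Call:
carry_out:
  targets: [0, 24, 15, 0, 0.5, 0, 24, 15, 0, 0, 0, 24, 15, -20, 0, 0, 24, 15, -40, 0, 0, 0, 0, -40, 0, 0, 0, 0, -40, 0, 0, 0, 0, -40, 0, 0, 0, 0, -30, 0, 0, 0, 0, -12, 0, 0, 0, 0, -8, 0, 0, 0, 0, 0, 0, 255, 0, 0, 0, 0, 255, 0, 0, 0, 0, 255, 0, 0, 0, 0, 255, 0, 0, 0, 0, 255, 0, 0, 0, 0, 255, 0, 0, 0, 0]
  newtons: 60

```text
t: 21.5
eef_pos: [0.529, 0.0384, 0.0046]
tool_rot: [0.001, 0.427, 0.904, 0.0]
contact_force: [-0.9, -1.3, 5.9]
gripper_width: 0.353
grasp_force: 58.8
```

Call:
carry_out:
  targets: [255, 0, 0, 10, 0, 255, 0, 0, 30, 0, 255, 0, 0, 40, 0, 255, 0, 0, 40, 0, 255, 0, 0, 40, 0, 255, 0, 0, 0, 0]

```text
t: 22.1
eef_pos: [0.5315, 0.0396, 0.1692]
tool_rot: [0.004, 0.426, 0.905, 0.002]
contact_force: [1.4, 0.4, -2.5]
gripper_width: 0.349
grasp_force: 60.3
```

The spindle is held: the opening is about 30 mm, matching the collar. I'll carry it beside the V-blocks for a closer measurement.

Call:
carry_out:
  targets: [255, -2, -15, 3, 3, 255, -2, -29, 3, 4, 255, -2, -29, 3, 4, 255, -2, -29, 3, 4, 255, -2, -29, 3, 4, 255, -2, -29, 3, 4, 255, -2, -29, 3, 4, 255, -2, -29, 3, 4, 255, -2, -29, 3, 4, 255, -2, -29, 3, 4, 255, -2, -14, 0, 0.4, 255, 0, 0, 0, 0, 255, 0, 0, 0, 0, 255, 0, 0, 0, 0]

```text
t: 23.5
eef_pos: [0.5064, -0.2497, 0.1933]
tool_rot: [-0.0, 0.096, 0.995, 0.0]
contact_force: [0.5, -0.0, -2.6]
gripper_width: 0.353
grasp_force: 60.1
```

Run:
```python
from h import *
wrist("w7")
```

```text
t 23.5 tcp [ 506.4 -249.7  193.3] tool y ang 79.04 q [ 0.95  0.44 -0.77  1.82  0.36  1.02  1.41] F [ 0.5 -0.  -2.6] w 0.353
```

View pics/w7.png

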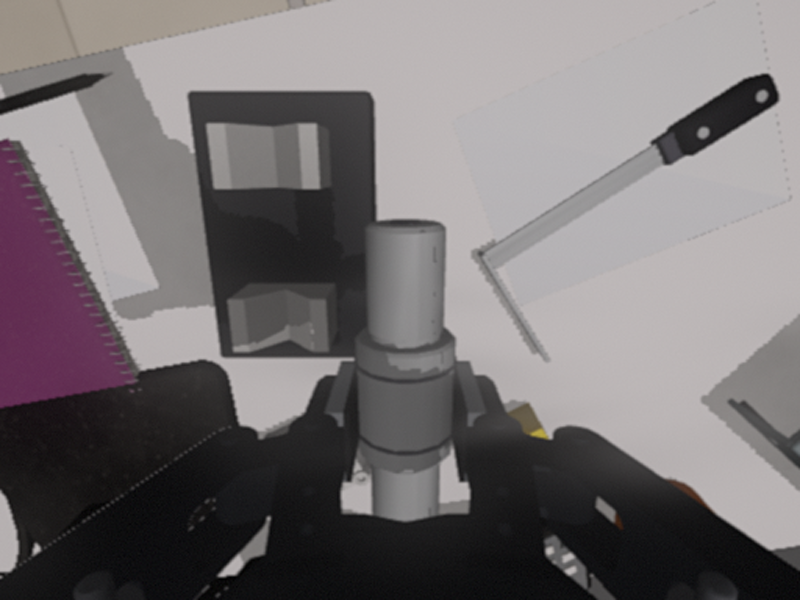

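The V-blocks are at (265,155) and (283,320), and the held spindle's collar is at (406,400). I'll measure the valley lines and the spindle's position in the grip numerically.

Run:
```python
from h import *
w=load("w7");k=.64;g=cv2.cvtColor(w["frame"],cv2.COLOR_RGB2GRAY)
for r in (84,96,110,116): print("row",r,"cols128-214",g[r,128:214].tolist())
for r in (190,200,208,216): print("row",r,"cols140-220",g[r,140:220].tolist())
T=np.array([506.4,-249.7]);a=np.radians(169.04);A=np.array([np.cos(a),np.sin(a)]);Y=np.array([-A[1],A[0]])
for n,(u,v) in dict(jl=(366,228),jr=(445,228),cl=(357,347),cr=(455,347)).items():
    p=(cast(w,u*k,v*k,.2047)*1000)[:2]-T;print(n,"axial",(p@A).round(1),"lat",(p@Y).round(1))
t=load("top");F=cv2.cvtColor(t["frame"],cv2.COLOR_RGB2GRAY)
```

```text
row 84 cols128-214 [59, 58, 56, 70, 116, 148, 154, 153, 153, 153, 152, 151, 152, 153, 153, 150, 139, 127, 126, 127, 126, 127, 126, 126, 126, 126, 127, 127, 126, 126, 127, 127, 126, 127, 127, 127, 126, 127, 126, 126, 127, 126, 128, 126, 126, 126, 121, 115, 109, 108, 109, 108, 109, 109, 109, 107, 108, 108, 109, 109, 108, 108, 118, 140, 152, 153, 154, 155, 154, 154, 154, 155, 155, 155, 135, 101, 76, 75, 75, 76, 76, 74, 68, 61, 58, 59]
row 96 cols128-214 [59, 57, 58, 54, 58, 87, 128, 149, 151, 149, 150, 149, 150, 150, 149, 151, 149, 139, 128, 126, 125, 126, 126, 125, 126, 125, 124, 124, 125, 125, 124, 125, 125, 125, 124, 125, 124, 125, 124, 123, 125, 125, 125, 124, 124, 124, 123, 117, 110, 106, 106, 105, 106, 106, 106, 106, 107, 106, 107, 108, 106, 105, 104, 116, 138, 150, 150, 149, 150, 150, 150, 151, 150, 153, 150, 122, 82, 71, 72, 73, 76, 74, 70, 61, 57, 57]
row 110 cols128-214 [50, 54, 53, 57, 53, 52, 62, 101, 135, 147, 146, 146, 147, 147, 147, 146, 146, 147, 141, 130, 123, 124, 122, 124, 124, 124, 123, 122, 124, 122, 122, 121, 122, 121, 122, 122, 121, 122, 122, 122, 122, 121, 121, 1
[... 1464 characters left out ...]
, 82, 82, 82, 82, 81, 82, 82, 80, 80, 81, 81, 81, 82, 80, 80, 80, 91, 105, 110, 100, 92, 91, 96, 95, 92, 91, 98, 102, 102, 106, 105, 107, 114, 112, 102, 100, 98, 99, 99, 98, 99, 99, 98, 82, 59, 56, 54, 56, 55, 51, 46, 44, 45, 47]
row 216 cols140-220 [95, 58, 51, 55, 55, 55, 56, 63, 85, 99, 103, 101, 102, 100, 101, 100, 101, 99, 94, 86, 82, 84, 83, 81, 82, 83, 82, 81, 84, 89, 98, 110, 119, 123, 124, 123, 124, 123, 123, 123, 124, 123, 123, 121, 115, 108, 103, 105, 105, 105, 105, 106, 106, 104, 105, 104, 105, 105, 104, 102, 99, 99, 99, 99, 97, 99, 99, 99, 99, 88, 70, 60, 56, 52, 45, 39, 40, 42, 45, 48]
jl axial 56.4 lat 12.7
jr axial 56.4 lat -10.4
cl axial 19.0 lat 16.4
cr axial 19.0 lat -14.5
```

Run:
```python
from h import *
w=load("w7")
a=np.radians(-10.96);A=np.array([np.cos(a),np.sin(a)]);Y=np.array([-A[1],A[0]])
L=[]
for r,l,rt,v in((84,132,202.5,174.8),(96,133.4,203.2,175.3),(110,135,204,176.8),(116,135.7,204.3,177.5),(200,146,208.8,183.7),(208,147,209.2,0),(216,148,209.7,184.7)):
    p=cast(w,l,r,.076)*1000;q=cast(w,rt,r,.076)*1000;c=(p+q)/2
    s=f"{r} width {np.linalg.norm(p-q):.1f} land centre {c[:2].round(1)}"
    if v: s+=f" valley {(cast(w,v,r,.056)*1000)[:2].round(1)}"
    print(s);L.append(c[:2])
L=np.array(L);x,y,x0,y0=cv2.fitLine(L.astype(np.float32),cv2.DIST_L2,0,.01,.01).ravel();print("dir",np.degrees(np.arctan(y/x)),x0,y0)
# block ends (px800 rows) along the valley-ish centre: A 123..189 , B 284..352
for u,v in((262,123.5),(265,188.5),(283,284),(282,352)): print((cast(w,u*.64,v*.64,.076)*1000).round(1))
```

```text
84 width 60.1 land centre [ 400.9 -310.3] valley [ 399.7 -309.2]
96 width 60.1 land centre [ 410.5 -312.1] valley [ 409.9 -311.6]
110 width 60.3 land centre [ 421.8 -314.4] valley [ 422.2 -313.6]
116 width 60.3 land centre [ 426.8 -315.3] valley [ 427.6 -314.4]
200 width 60.1 land centre [ 503.1 -330. ] valley [ 509.7 -330.8]
208 width 60.0 land centre [ 511.1 -331.5]
216 width 60.1 land centre [ 519.2 -333. ] valley [ 526.9 -334.4]
dir -10.872335 456.1957 -320.9478
[ 397.2 -308.9   76. ]
[ 430.5 -316.8   76. ]
[ 486.3 -321.7   76. ]
[ 528.9 -334.1   76. ]
```

Call:
carry_out:
  targets: [255, -11, -18, 0, 0.1, 255, -11, -18, 0, 0, 255, -11, -18, 0, 0, 255, -10.4, -17.3, 0, 0, 255, 0, 0, -20, 0, 255, 0, 0, -30, 0, 255, 0, 0, -30, 0, 255, 0, 0, -20, 0, 255, 0, 0, -10, 0, 255, 0, 0, -6, 0, 255, 0, 0, 0, 0, 255, 0, 0, 0, 0, 255, 0, 0, 0, 0]

```text
t: 24.85
eef_pos: [0.4637, -0.3231, 0.0787]
tool_rot: [0.001, 0.096, 0.995, -0.0]
contact_force: [0.3, -0.2, -3.0]
gripper_width: 0.358
grasp_force: 60.2
```

Run:
```python
from h import *
wrist("w8",False)
```

```text
t 24.85 tcp [ 463.7 -323.1   78.7] tool y ang 79.02 q [ 1.01  0.58 -0.67  1.91  0.49  0.82  1.46] F [ 0.3 -0.2 -3. ] w 0.358
```

Call:
carry_out:
  targets: [255, 0, 2, 0, 0, 255, 0, 0, -3, 0, 255, 0, 0, -3, 0, 255, 0, 0, -3, 0, 255, 0, 0, 0, 0, 255, 0, 0, 0, 0]

```text
t: 25.5
eef_pos: [0.4629, -0.3207, 0.0684]
tool_rot: [-0.0, 0.096, 0.995, 0.0]
contact_force: [-0.7, -0.5, -2.5]
gripper_width: 0.35
grasp_force: 60.2
```

Call:
carry_out:
  targets: [255, 0, 0, -1.5, 0, 255, 0, 0, -1.5, 0, 255, 0, 0, 0, 0, 255, 0, 0, 0, 0]

```text
t: 25.9
eef_pos: [0.463, -0.3208, 0.0655]
tool_rot: [-0.0, 0.096, 0.995, 0.0]
contact_force: [0.0, -0.7, -3.7]
gripper_width: 0.354
grasp_force: 60.2
```

Call:
carry_out:
  targets: [255, 0, 0, -1, 0, 255, 0, 0, -1, 0, 255, 0, 0, 0, 0, 255, 0, 0, 0, 0]

```text
t: 26.3
eef_pos: [0.463, -0.3208, 0.0635]
tool_rot: [-0.0, 0.096, 0.995, 0.0]
contact_force: [0.6, 0.4, -3.2]
gripper_width: 0.35
grasp_force: 60.2
```

Call:
carry_out:
  targets: [255, 0, 0, -0.7, 0, 255, 0, 0, 0, 0, 255, 0, 0, 0, 0]

```text
t: 26.6
eef_pos: [0.463, -0.3208, 0.0628]
tool_rot: [-0.0, 0.096, 0.995, 0.0]
contact_force: [-0.1, -0.7, -2.7]
gripper_width: 0.349
grasp_force: 60.2
```

Call:
carry_out:
  targets: [255, 0, 0, -0.7, 0, 255, 0, 0, 0, 0, 255, 0, 0, 0, 0]

```text
t: 26.9
eef_pos: [0.463, -0.3207, 0.0621]
tool_rot: [-0.0, 0.096, 0.995, 0.0]
contact_force: [-0.5, -0.1, -2.6]
gripper_width: 0.35
grasp_force: 60.1
```

Call:
carry_out:
  targets: [255, 0, 0, -0.6, 0, 255, 0, 0, 0, 0, 255, 0, 0, 0, 0]

```text
t: 27.2
eef_pos: [0.4631, -0.3208, 0.0616]
tool_rot: [0.0, 0.096, 0.995, -0.0]
contact_force: [0.3, -0.8, -1.9]
gripper_width: 0.358
grasp_force: 60.4
```

Call:
carry_out:
  targets: [255, 0, 0, -0.7, 0, 255, 0, 0, 0, 0, 255, 0, 0, 0, 0]

```text
t: 27.5
eef_pos: [0.4631, -0.3209, 0.0614]
tool_rot: [0.0, 0.096, 0.995, -0.0]
contact_force: [-1.9, 1.3, 5.9]
gripper_width: 0.349
grasp_force: 61.1
```

Call:
carry_out:
  targets: [255, 0, 0, -0.5, 0, 255, 0, 0, 0, 0, 255, 0, 0, 0, 0]

```text
t: 27.8
eef_pos: [0.4632, -0.321, 0.0613]
tool_rot: [0.0, 0.096, 0.995, -0.0]
contact_force: [-3.1, 0.9, 9.5]
gripper_width: 0.352
grasp_force: 61.6
```

It seated at the expected height. I'll release softly, then back off straight up.

Call:
carry_out:
  targets: [255, 0, 0, 0, 0, 255, 0, 0, 0.5, 0, 255, 0, 0, 0, 0]
  newtons: 20

```text
t: 28.1
eef_pos: [0.4632, -0.3209, 0.0614]
tool_rot: [0.0, 0.096, 0.995, -0.0]
contact_force: [-2.3, 0.6, 7.7]
gripper_width: 0.349
grasp_force: 60.9
```

Call:
carry_out:
  targets: [150, 0, 0, 0, 0, 140, 0, 0, 0, 0, 130, 0, 0, 0, 0, 110, 0, 0, 0, 0, 110, 0, 0, 0, 0, 110, 0, 0, 0, 0]

```text
t: 28.7
eef_pos: [0.463, -0.3207, 0.0608]
tool_rot: [-0.0, 0.096, 0.995, 0.0]
contact_force: [-0.1, -0.4, 0.0]
gripper_width: 0.569
grasp_force: 0.0
```

Call:
carry_out:
  targets: [110, 0, 0, 5, 0, 110, 0, 0, 10, 0, 110, 0, 0, 20, 0, 110, 0, 0, 40, 0, 110, 0, 0, 40, 0, 110, 10, 30, 20, 0, 110, 10, 40, 0, 0, 110, 10, 40, 0, 0, 110, 10, 30, 0, 0, 110, 0, 0, 0, 0, 110, 0, 0, 0, 0]

```text
t: 29.8
eef_pos: [0.5033, -0.1803, 0.1967]
tool_rot: [0.0, 0.095, 0.996, -0.0]
contact_force: [0.3, -0.7, 0.0]
gripper_width: 0.565
grasp_force: 0.0
```

Run:
```python
from h import *
from station import imaging
w=wrist("w9",False)
t=imaging.read_camera("top");pickle.dump(t,open("t9.pkl","wb"));s=imaging.read_camera("scene");pickle.dump(s,open("s9.pkl","wb"))
t0=load("top")["frame"].astype(int);d=np.abs(t["frame"]-t0).max(2)
m=(d>25).astype(np.uint8)
for c in biggest(m,(80,60,400,275),8):
    print("top diff",cv2.boundingRect(c),cv2.contourArea(c))
# expected seated spindle vs picture: bright (steel) pixels along axis between/over blocks
g=cv2.cvtColor(t["frame"],cv2.COLOR_RGB2GRAY)
C=np.array([463,-321.5])/1000;a=np.radians(-10.9);A=np.array([np.cos(a),np.sin(a)]);Y=np.array([-A[1],A[0]])
for x in(-.06,-.05,-.03,-.025,-.01,0,.01,.025,.03,.05,.06):
    print(x,[int(g[tuple(np.round(proj(t,[*(C+A*x+Y*y),.073])).astype(int)[::-1])]) for y in np.arange(-.024,.025,.004)])
# in wrist picture
g=cv2.cvtColor(w["frame"],cv2.COLOR_RGB2GRAY)
for x in(-.06,-.05,-.03,-.025,-.01,0,.01,.025,.03,.05,.06):
    P=[np.round(proj(w,[*(C+A*x+Y*y),.073])).astype(int) for y in np.arange(-.024,.025,.004)]
    print(x,P[6],[int(g[p[1],p[0]]) if 0<=p[1]<384 and 0<=p[0]<512 else -1 for p in P])
```

```text
t 29.8 tcp [ 503.3 -180.3  196.7] tool y ang 79.13 q [ 0.88  0.4  -0.81  1.89  0.34  1.    1.3 ] F [ 0.3 -0.7  0. ] w 0.565
top diff (271, 124, 129, 151) 13490.5
top diff (212, 218, 25, 18) 95.5
top diff (222, 218, 26, 17) 60.5
top diff (221, 228, 4, 4) 6.5
top diff (289, 199, 3, 2) 2.0
top diff (239, 217, 2, 2) 1.0
top diff (251, 214, 2, 1) 0.0
top diff (246, 216, 2, 1) 0.0
-0.06 [110, 109, 111, 107, 109, 108, 110, 107, 107, 107, 105, 104, 105]
-0.05 [109, 108, 110, 110, 111, 107, 109, 107, 110, 105, 106, 106, 105]
-0.03 [108, 108, 108, 110, 110, 109, 107, 110, 108, 108, 110, 105, 107]
-0.025 [111, 107, 109, 110, 110, 110, 108, 109, 109, 108, 107, 106, 107]
-0.01 [109, 108, 111, 107, 108, 110, 107, 110, 108, 108, 108, 108, 109]
0 [107, 108, 110, 108, 109, 109, 108, 108, 110, 109, 109, 109, 108]
0.01 [108, 108, 108, 108, 107, 109, 110, 111, 110, 109, 108, 109, 109]
0.025 [107, 107, 107, 109, 110, 109, 109, 109, 109, 112, 109, 108, 109]
0.03 [108, 109, 108, 109, 109, 110, 108, 109, 108, 110, 110, 109, 108]
0.05 [103, 105, 105, 107, 107, 108, 109, 108, 110, 110, 111, 109, 109]
0.06 [104, 103, 104, 107, 106, 106, 109, 108, 108, 109, 107, 109, 110]
-0.06 [ 97 107] [88, 72, 70, 70, 69, 70, 71, 70, 70, 75, 81, 132, 132]
-0.05 [ 99 119] [88, 70, 69, 75, 83, 83, 76, 69, 57, 47, 74, 86, 120]
-0.03 [102 141] [34, 34, 32, 79, 83, 80, 73, 62, 53, 45, 26, 28, 26]
-0.025 [103 146] [36, 33, 33, 77, 82, 79, 73, 64, 51, 42, 27, 29, 27]
-0.01 [106 162] [36, 34, 80, 80, 79, 80, 74, 71, 62, 54, 43, 25, 26]
0 [107 173] [38, 37, 79, 82, 82, 81, 76, 70, 60, 52, 44, 27, 25]
0.01 [109 183] [39, 37, 81, 84, 82, 80, 74, 69, 54, 37, 40, 28, 28]
0.025 [111 198] [38, 40, 56, 80, 86, 82, 77, 69, 59, 47, 54, 55, 54]
0.03 [112 203] [54, 60, 59, 83, 84, 82, 77, 69, 58, 50, 63, 54, 54]
0.05 [115 221] [88, 97, 110, 83, 83, 83, 91, 92, 80, 83, 92, 130, 128]
0.06 [116 231] [125, 110, 110, 108, 108, 109, 98, 65, 44, 82, 94, 128, 128]
```

Call:
carry_out:
  targets: [110, 0, 30, 10, 0, 110, 0, 45, 10, 0, 110, 0, 45, 10, 0, 110, 0, 45, 10, 0, 110, 0, 45, 10, 0, 110, 0, 45, 0, 0, 110, 0, 30, 0, 0, 110, 0, 0, 0, 0, 110, 0, 0, 0, 0]

```text
t: 30.85
eef_pos: [0.5032, 0.1036, 0.2458]
tool_rot: [-0.0, 0.096, 0.995, -0.0]
contact_force: [0.4, -1.1, -0.1]
gripper_width: 0.571
grasp_force: 0.0
```

Run:
```python
from h import *
from station import imaging
t=imaging.read_camera("top");s=imaging.read_camera("scene")
for n,c,roi in(("top",t,(300,60,400,275)),("scene",s,(255,130,420,330))):
    d=np.abs(c["frame"]-load(n)["frame"].astype(int)).max(2);m=(d>25).astype(np.uint8)
    for k in biggest(m,roi,5): print(n,"diff",cv2.boundingRect(k),cv2.contourArea(k))
g=cv2.cvtColor(t["frame"],cv2.COLOR_RGB2GRAY)
C=np.array([463,-321.5])/1000;a=np.radians(-10.9);A=np.array([np.cos(a),np.sin(a)]);Y=np.array([-A[1],A[0]])
for c in (s,t):
  e=[proj(c,[*(C+A*x),z]).round(1).tolist() for x,z in((-.055,.073),(.055,.073),(-.02,.089),(.02,.089))];print(e)
for x in np.arange(-.065,.066,.01):
    print(round(x,3),[int(g[tuple(np.round(proj(t,[*(C+A*x+Y*y),.078])).astype(int)[::-1])]) for y in np.arange(-.024,.025,.004)])
```

```text
top diff (345, 199, 16, 43) 355.0
top diff (300, 247, 23, 28) 293.0
scene diff (305, 246, 28, 25) 422.0
scene diff (280, 214, 18, 33) 233.0
scene diff (297, 264, 14, 13) 68.5
scene diff (336, 250, 11, 7) 26.0
scene diff (255, 232, 5, 5) 13.0
[[301.1, 268.6], [344.2, 244.8], [316.3, 253.9], [332.1, 245.3]]
[[349.9, 241.5], [357.7, 196.8], [354.2, 226.9], [357.0, 210.3]]
-0.065 [151, 165, 142, 135, 138, 137, 136, 139, 125, 120, 121, 128, 143]
-0.055 [164, 165, 147, 135, 119, 125, 149, 152, 137, 118, 110, 126, 148]
-0.045 [161, 158, 149, 136, 124, 130, 153, 159, 149, 121, 107, 121, 157]
-0.035 [122, 146, 135, 110, 117, 127, 154, 159, 150, 121, 102, 95, 132]
-0.025 [66, 66, 64, 64, 89, 127, 137, 150, 131, 118, 84, 72, 70]
-0.015 [68, 67, 66, 88, 107, 129, 138, 144, 127, 117, 112, 79, 69]
-0.005 [66, 67, 65, 89, 132, 141, 156, 160, 155, 137, 106, 85, 66]
0.005 [69, 65, 64, 82, 127, 149, 155, 155, 146, 138, 105, 88, 68]
0.015 [67, 66, 68, 100, 112, 143, 153, 149, 140, 135, 97, 75, 68]
0.025 [65, 65, 65, 64, 110, 131, 153, 159, 149, 120, 94, 70, 69]
0.035 [148, 163, 140, 131, 119, 144, 153, 160, 150, 114, 112, 120, 143]
0.045 [161, 164, 145, 133, 128, 142, 152, 158, 140, 123, 112, 130, 149]
0.055 [158, 158, 148, 136, 136, 133, 135, 135, 126, 118, 120, 127, 157]
0.065 [138, 127, 122, 122, 107, 103, 103, 79, 80, 94, 95, 106, 145]
```

```bash
python3 -c "
from station import bot;print(bot.hand_in())"
```

```text
the job is handed in; nothing more can be done
None
```

The job is handed in at about 31 s: I raked the spindle out, laid the rake flat clear of the riser, and set the spindle in the V-blocks with its collar between them; the last camera check showed it centred and the blocks not moved.

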